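# Lay out a ceramics restorer's retouching corner

## Task

Set out the bench for retouching: stand the white mended canister upright in the middle of the top of the wooden block and put its white knobbed lid on it so that it is seated in the mouth; stand the brown brush pot centred on the cork coaster between the wooden block and the glass palette, and the squat glass jar centred on the cork coaster behind the glass palette (on the side away from the robot). The third coaster, behind the wooden block, stays empty, and the little blue bowl must stay where it is.

Things in the scene. Friction and masses are not known exactly. Their poses are not given: they have to be found in the camera images.
- canister: Loose open white ceramic canister with brass-coloured seams: straight cylinder 58 mm in diameter, 70 mm high, wall 4 mm (mouth 50 mm across), about 0.2 kg. Origin at the centre of its underside, z up. Can be gripped across its outside from above. Starts upright on the bench.
- lid: Loose white ceramic lid, 0.07 kg: plug 40 mm across, 6 mm deep, under a flange 62 mm across, 6 mm thick, with an upright cylindrical knob 18 mm across. Origin at the centre of the plug's underside; flange top 12 mm, knob top 36 mm above it. Starts on the bench, knob up. Seated on the canister (flange on the rim), its origin is 64 mm above the canister's.
- pot: Loose open brown earthenware brush pot, empty: straight cylinder 56 mm in diameter, 85 mm high, about 0.2 kg; taller than the other loose things. Origin at the centre of its underside, z up. Starts upright on the bench.
- jar: Loose squat closed glass jar with a brass-coloured screw cap: 52 mm in diameter at most, 50 mm high with the cap, about 0.15 kg. Origin at the centre of its underside, z up. Starts upright on the bench.
- bowl: Loose small blue ceramic bowl, 80 mm across the rim, 40 mm high; not part of the job, to be left where it is. Origin at the centre of its underside.
- block: Fixed wooden block, 90 mm (its x) by 110 mm (its y) and 50 mm high, standing on the bench turned by at most about 9 degrees. Origin at the centre of its underside (its top is 50 mm above it). It may be on the robot's left with the glass palette on the right, or the other way round.
- slab: Fixed glass palette: a flat greenish glass plate with three dabs of dried paint, 90 mm (its x) by 110 mm (its y), 6 mm thick. Origin at the centre of its underside.
- coaster_mid: Identical round cork coaster, 76 mm across and 4 mm thick, fixed to the bench; origin at the centre of its underside (top is 4 mm above it). This one lies between the wooden block and the glass palette.
- coaster_slab: Identical round cork coaster, 76 mm across and 4 mm thick, fixed to the bench; origin at the centre of its underside (top is 4 mm above it). This one lies behind the glass palette, on the side away from the robot.
- coaster_block: Identical round cork coaster, 76 mm across and 4 mm thick, fixed to the bench; origin at the centre of its underside (top is 4 mm above it). This one lies behind the wooden block, on the side away from the robot; it stays empty.
Mind the look-alikes: they are no part of the job. What is shaped like the lid but pink is not meant.

How it is judged:
At the end, for the whole second after the job is handed in: Upright, released and at rest: canister on the block within 15 mm of its centre, lid seated level on it within 8 mm of its axis, pot on the coaster between block and palette and jar on the one behind the palette, each within 14 mm of centre; blue bowl within 20 mm of its start (horizontal distance between canister and block below 0.015 m and z of canister in the frame of block between 0.046 and 0.054 m and angle between each of canister, lid, pot, jar's own z axis and vertical below 0.1 rad and horizontal distance between lid and canister below 0.008 m and z of lid in the frame of canister between 0.06 and 0.068 m and horizontal distance between pot and coaster_mid below 0.014 m and z of pot in the frame of coaster_mid between 0 and 0.008 m and horizontal distance between jar and coaster_slab below 0.014 m and z of jar in the frame of coaster_slab between 0 and 0.008 m and linear speed of each of canister, lid, pot, jar below 0.02 m/s and distance of bowl from where it was at the start of the episode below 0.02 m); the robot touches nothing.
It fails at once if the blue bowl is pushed more than 20 mm from its place (distance of bowl from where it was at the start of the episode above 0.02 m).
It fails at once if the brush pot, jar, canister or lid is tipped over (angle between any of pot, jar, canister, lid's own z axis and vertical above 0.8 rad).
It also fails if it takes over 128 s, if anything falls off the work surface, if the arm or the gripper's body presses on something with over 40 N, if the wrist force passes 120 N, or if a joint passes its speed limit or range.

## Robot

A 6-joint arm with a two-finger parallel gripper is mounted at the origin on the work surface. World frame = base frame: x ahead of the robot, y to its left, z up, the work surface at z = 0. Lengths are in m, angles in rad, forces in N, time in s.
With the tool pointing down it reaches from about 0.325 to 0.775 m from the base axis. Payload 5.5 kg.
Tool frame: the origin (TCP) lies at the very end of the fingers, on their centre line; the grasp point (between the pads) lies 19 mm behind it; z points along the fingers, y is the direction in which the jaws open and shut (so a half turn about z gives the same grasp; the last joint's range is limited). The gripper opens to 88 mm and grips with 3 to 60 N. Pads are 20 mm wide; open, the fingers measure 115 mm over their backs; the gripper's body (75 mm by 178 mm) begins 61 mm behind the grasp point.
Start: joints at [-1.304, 0.091, 1.231, -0, 1.82, -0.057], TCP at [0.191, -0.569, 0.223] pointing down, gripper open.
Joint ranges: [-2.87, 2.87], [-0.86, 2.18], [0.17, 2.46], [-1.51, 4.65], [0.06, 2.69], [-2.65, 2.65]. Speed limits (rad/s): [2.57, 2.57, 3.01, 3.14, 3.14, 3.14].

## Interface

Orientations are given as a unit quaternion [x, y, z, w].
In Python, from cell import r gives the robot as it stands. The module is installed in compiled form; this text tells all that it offers.
- The arm moves only by the tool play_rows, never from a script. Its argument "moves" is a list that holds one entry, the list of rows, each a list of 7 numbers: the shift along the world's x, y, z as a fraction of full scale, then the turn, a rotation vector about the world's x, y, z as a fraction of full scale, then the gripper command: -1 is fully open, 1 is shut, values between are in proportion. A call has 1 to 12 rows; each row shifts and turns the commanded pose from where the row before left it; what a row does not reach is not made up. Full scale, the value 1, is 0.2 m for a shift and 45 degrees for a turn. A row lasts 1/8 s, in which the tool goes at most 62.5 mm and 10.7 degrees, less where a joint would pass 70% of its speed; a pose out of reach is approached as far as the arm can. A call with a number of a shift or a turn outside -1 to 1 is refused whole. A call with a gripper value outside its range is refused whole. The fingers move at their own pace and stop on an object; the grip force is fixed at half the most. Time passes only in rows, so rows that do not move let the fingers close. It gives the time, the measured TCP pose, the force and the opening at its end, in the units of the state.
- r.get_obs(): the state, without advancing time (a new reading comes with each control period).
- r.camera(name): name is "side" or "top" or "wrist"; returns (picture, depth): 400x640x3 uint8, blue, green, red; 400x640 float32, m along the optical axis (not along the pixel's ray), 0 where there is no reading.
- r.calibration(name): a dict with "fx", "fy", "cx", "cy" (pixels), "T" (4x4, takes a point from camera to world coordinates); the wrist camera has in their place "tool_from_camera" (4x4, takes a point from camera to tool coordinates, whose origin is the TCP and whose axes are the flange's). Camera axes: x right, y up, looking along -z (the intrinsics and any distortion apply to the point x, -y, -z); pixel columns grow to the right and rows downward; lengths in m; the calibration is good to about 2 mm. The wrist camera is an equidistant fisheye: a pixel r from the principal point sees the ray r / f radians off the axis. A picture is of the moment at which its call begins: read the wrist's pose just before it. calibration takes no time and is no camera call.
- r.job_done(): hands the job in, once; it reports no verdict.
The state is a dict: "time": time; "joints": joint angles; "qd": joint speeds; "tau": joint torques, N m; "eef_pos": TCP position; "tool_rot": TCP orientation; "ft_force": force on the tool from outside, world axes, zero at the start; "wrist_torque": the same for the moment, N m; "grip_width": opening from 0.0 (shut) to 1.0 (fully open).
Only numpy, scipy, OpenCV 4.12 (cv2) and the standard library are available. Lean on these libraries where they do the work, as an engineer would, in place of code of your own. Each camera call takes 0.05 s, during which the arm holds its last target.

## Working session

There is one attempt and no reset: what is moved stays moved. The work goes in short steps, Python scripts to look and compute and a tool call to move; the robot and the scene stay as the last step left them, time stands still between calls to the robot, and variables do not carry over. Pictures are saved under pics/ and viewed, and the job is handed in when it is done.

Besides the shell and the picture viewer there is one more tool, called in YAML: its name, and indented under it one key for each argument. play_rows: Moves the arm, as the interface text tells. Shift numbers are shares of 0.2 m and turn numbers shares of 45 degrees, none past 1 either way. Its arguments: {"type":"object","properties":{"moves":{"type":"array"}},"required":["moves"]}

```bash
mkdir -p pics; python3 - <<'E'
from cell import r
import cv2,numpy as np
o=r.get_obs();print(o)
for n in["top","side","wrist"]:
    p,d=r.camera(n);cv2.imwrite(f"pics/{n}0.png",p);np.save(f"pics/{n}0.npy",d)
    c=r.calibration(n);print(n,c,d.min(),d.max())
E
```

```text
{'time': 0.0, 'joints': array([-1.30366490e+00,  9.18581061e-02,  1.23188382e+00, -2.74660486e-05,
        1.81976871e+00, -5.67100424e-02]), 'qd': array([ 0.00073355, -0.00130972,  0.00080761, -0.00030357,  0.00046191,
        0.00073883]), 'tau': array([-7.06532064e-04, -4.46442032e+01, -4.06459701e+01,  6.98658801e-02,
        2.90888589e-02, -1.32055766e-04]), 'eef_pos': array([ 0.19083384, -0.56853851,  0.22150848]), 'tool_rot': array([ 9.86919544e-01,  1.61210710e-01, -1.13949372e-04, -9.52291084e-04]), 'ft_force': array([-0.29166872,  0.51525261, -0.14191927]), 'wrist_torque': array([ 0.03340049, -0.00720468, -0.02058845]), 'grip_width': 1.0023427797074034}
top {'fx': 488.204578808473, 'fy': 488.204578808473, 'cx': 317.24503832921863, 'cy': 189.7486010146475, 'T': array([[ 0.0058659 ,  0.9899107 , -0.14157119,  0.36712067],
       [-0.99983596,  0.00337993, -0.01779391, -0.01460335],
       [-0.01713588,  0.14165234,  0.98976814,  1.07938128],
       [ 0.        ,  0.        ,  0.        ,  1.        ]])} 0.0 1.9939449
side {'fx': 443.6710321778947, 'fy': 443.6710321778947, 'cx': 316.07706131169033, 'cy': 201.55901165556674, 'T': array([[-0.88243473,  0.29718871, -0.36467496,  0.17554693],
       [-0.47027609, -0.53713624,  0.70023215,  0.63422323],
       [ 0.01222095,  0.78940708,  0.61374841,  0.60832151],
       [ 0.        ,  0.        ,  0.        ,  1.        ]])} 0.0 3.2493417
wrist {'fx': 309.70691628693146, 'fy': 309.70691628693146, 'cx': 317.6656571444044, 'cy': 198.58040245955095, 'tool_from_camera': array([[ 1.46954628e-03,  9.63696900e-01,  2.66994618e-01,
         7.24601679e-02],
       [ 9.99998690e-01, -1.59731905e-03,  2.61380038e-04,
        -8.70541582e-04],
       [ 6.78366722e-04,  2.66993885e-01, -9.63697985e-01,
        -1.60933089e-01],
       [ 0.00000000e+00,  0.00000000e+00,  0.00000000e+00,
         1.00000000e+00]])} 0.0 1.5435135
```

View pics/top0.png

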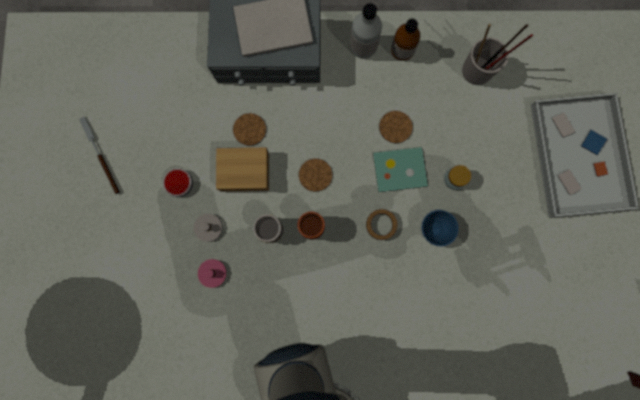

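View pics/side0.png

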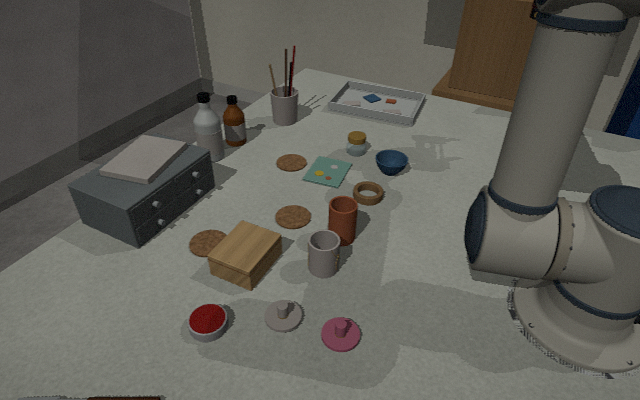

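View pics/wrist0.png

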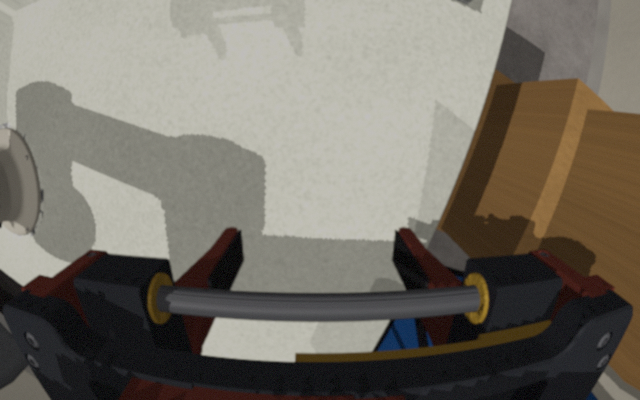

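The top view shows these objects:
- Block (242,169), palette (400,170).
- Coasters at (250,129), (316,175) and (396,127).
- Canister (268,229) and pot (312,225).
- White lid (210,228), and a pink look-alike at (212,273).
- Jar with a brass cap (459,177). The jar look-alike is the white dish with red paint (178,182).
- Tape ring (382,224) and blue bowl (440,228).

Other things that could be taken for the targets:
- Lid: (210,228) is white and (212,273) is pink. I choose the white one.
- Pot: (312,225) is brown and (486,60) is grey with brushes. I choose the brown one.
- Canister: (268,229), against the grey pot at (486,60).
- Jar: (459,177), against the bottles at (366,30) and (405,40).

```bash
cat > h.py <<'E'
import numpy as np,cv2
from cell import r
def cloud(n,d):
    c=r.calibration(n);v,u=np.mgrid[0:400,0:640]
    P=np.stack([(u-c['cx'])/c['fx']*d,-(v-c['cy'])/c['fy']*d,-d],-1)
    W=P@c['T'][:3,:3].T+c['T'][:3,3];W[d<=0]=np.nan
    return W
def ray(n,u,v,z):
    c=r.calibration(n);k=np.array([(u-c['cx'])/c['fx'],-(v-c['cy'])/c['fy'],-1.])
    k=c['T'][:3,:3]@k;o=c['T'][:3,3];return o+k*(z-o[2])/k[2]
def circ(x,y):
    A=np.c_[x,y,np.ones_like(x)];s=np.linalg.lstsq(A,x*x+y*y,rcond=None)[0]
    c=s[:2]/2;return c,np.sqrt(s[2]+c@c)
E
cat > m1.py <<'E'
from h import *
p=cv2.imread('pics/top0.png');W=cloud('top',np.load('pics/top0.npy'))
x,y,z=W[...,0],W[...,1],W[...,2]
print('bench z near',[np.round(W[v,u],3) for u,v in[(345,250),(285,190),(430,270)]])
def at(n,u,v,R,lo,hi):
    vv,uu=np.mgrid[0:400,0:640];m=(np.hypot(uu-u,vv-v)<R)&(z>lo)&(z<hi)
    X,Y=x[m],y[m];(cx,cy),rd=cv2.minEnclosingCircle(np.c_[X,Y].astype(np.float32))
    print(n,m.sum(),'mean',X.mean().round(4),Y.mean().round(4),'mec',round(cx,4),round(cy,4),'r',round(rd,4),'zmed',np.median(z[m]).round(4))
at('canister',268,229,22,.058,.08);at('pot',312,225,22,.075,.095)
at('lidflange',210,228,22,.006,.02);at('lidknob',210,228,22,.028,.045)
at('jarcap',459,177,18,.038,.06);at('jar all',459,177,20,.012,.06);at('bowl',440,228,24,.03,.05);at('ring',382,224,22,.008,.1)
at('block',242,169,40,.042,.06);at('pink',212,273,22,.006,.02);at('redbowl',178,182,22,.01,.1)
hsv=cv2.cvtColor(p,cv2.COLOR_BGR2HSV)
m=((hsv[...,0]<20)&(hsv[...,1]>90)).astype(np.uint8)
for n,u,v in[('cB',250,129),('cM',316,175),('cS',396,127)]:
    k=np.zeros_like(m);cv2.circle(k,(u,v),24,1,-1);k=cv2.morphologyEx(m*k,cv2.MORPH_CLOSE,np.ones((5,5)))
    cs=max(cv2.findContours(k,0,1)[0],key=cv2.contourArea);e=cv2.fitEllipse(cs)
    (px,py)=e[0];print(n,e[0],e[1],ray('top',px,py,.004).round(4))
# block rect by colour
k=np.zeros_like(m);k[140:200,205:280]=((hsv[...,1]>60)&(z>.04))[140:200,205:280]
v,u=np.nonzero(k);R=cv2.minAreaRect(np.c_[x[v,u],y[v,u]].astype(np.float32));print('block rect',R)
g=((hsv[...,0]>60)&(hsv[...,0]<100)&(hsv[...,1]>60)).astype(np.uint8);g[:140]=0;g[200:]=0;g[:,:360]=0;g[:,440:]=0
cs=max(cv2.findContours(g,0,1)[0],key=cv2.contourArea);R=cv2.minAreaRect(cs);print('slab',R,ray('top',*R[0],.006))
# contours colour for rims
cv2.imwrite('pics/crop0.png',cv2.resize(p[100:300,150:490],None,fx=2.3,fy=2.3,interpolation=cv2.INTER_CUBIC))
E
python3 m1.py
```

```text
bench z near [array([ 0.388, -0.057,  0.002]), array([0.52 , 0.077, 0.002]), array([ 0.346, -0.241,  0.001])]
canister 187 mean 0.4328 0.1084 mec 0.4325 0.1079 r 0.029 zmed 0.0689
pot 165 mean 0.4391 0.0158 mec 0.4388 0.0158 r 0.0278 zmed 0.084
lidflange 557 mean 0.4366 0.2443 mec 0.4366 0.2451 r 0.0317 zmed 0.0116
lidknob 58 mean 0.4362 0.2445 mec 0.4362 0.2457 r 0.0093 zmed 0.0351
jarcap 393 mean 0.5469 -0.2994 mec 0.5478 -0.3008 r 0.0235 zmed 0.0496
jar all 519 mean 0.545 -0.2965 mec 0.547 -0.2996 r 0.0259 zmed 0.0487
bowl 341 mean 0.4377 -0.2608 mec 0.4362 -0.2565 r 0.0398 zmed 0.0381
ring 410 mean 0.4445 -0.1356 mec 0.445 -0.1357 r 0.0338 zmed 0.0194
block 2115 mean 0.5621 0.1679 mec 0.5631 0.1672 r 0.0703 zmed 0.0494
pink 581 mean 0.3378 0.2315 mec 0.3439 0.231 r 0.0371 zmed 0.0121
redbowl 667 mean 0.5352 0.3137 mec 0.5368 0.3145 r 0.033 zmed 0.02
cB (249.33938598632812, 132.6570281982422) (31.49880027770996, 39.81732177734375) [0.6513 0.1596 0.004 ]
cM (315.11297607421875, 174.51072692871094) (31.333606719970703, 32.234554290771484) [0.5553 0.0097 0.004 ]
cS (395.4872741699219, 126.5079574584961) (30.757925033569336, 31.692947387695312) [ 0.666  -0.1714  0.004 ]
block rect ((0.5628563761711121, 0.1681416928768158), (0.09059318155050278, 0.11103978753089905), 1.3720240592956543)
slab ((400.1663513183594, 169.10873413085938), (38.62929916381836, 48.67464828491211), 82.56858825683594) [ 0.56774181 -0.17983291  0.006     ]
```

View pics/crop0.png

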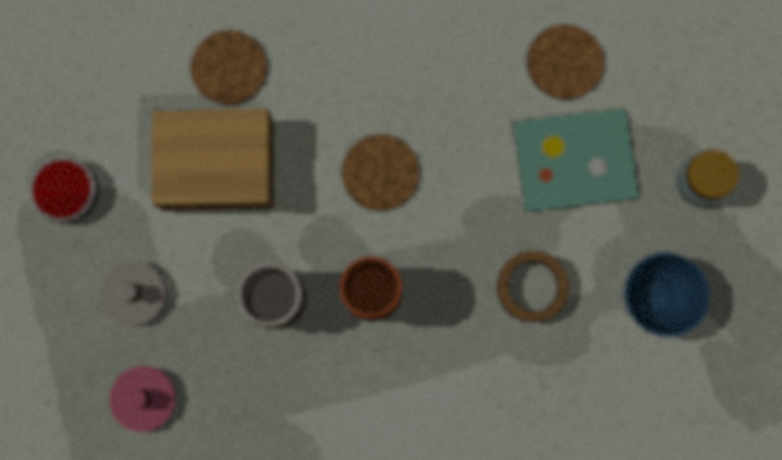

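All sizes and heights agree with the description: canister rim z 0.069, pot 0.084, lid knob 0.035, jar 0.050, block 0.049 and 90x111 mm. The crop confirms the choices: white lid at crop (135,293), pink one at (143,398), canister (272,296), brown pot (371,288), jar (712,175). I'll take the canister first, with the jaws along x.

play_rows:
  moves:
    - [[0.1,0.282,0,0,0,0.1324,-1],[0.1,0.282,0,0,0,0.1324,-1],[0.1,0.282,0,0,0,0.1324,-1],[0.1,0.282,0,0,0,0.1324,-1],[0.1,0.282,0,0,0,0.1324,-1],[0.1,0.282,0,0,0,0.1324,-1],[0.1,0.282,0,0,0,0.1324,-1],[0.1,0.282,0,0,0,0.1324,-1],[0.1,0.282,0,0,0,0.1324,-1],[0.1,0.282,0,0,0,0.1324,-1],[0.1,0.282,0,0,0,0.1324,-1],[0.1,0.282,0,0,0,0.1324,-1]]

```text
time: 1.65
eef_pos: [0.4311, 0.1101, 0.2226]
tool_rot: [0.705, 0.709, 0.0, 0.0]
ft_force: [1.1, -0.2, 0.7]
grip_width: 1.001
```

play_rows:
  moves:
    - [[0,0,0,0,0,0,-1],[0,0,0,0,0,0,-1],[0,0,0,0,0,0,-1]]

```text
time: 2.02
eef_pos: [0.4308, 0.1068, 0.2228]
tool_rot: [0.708, 0.707, 0.0, 0.0]
ft_force: [-0.1, 0.3, 0.1]
grip_width: 1.001
```

```bash
python3 - <<'E'
from h import *
from scipy.spatial.transform import Rotation as R
o=r.get_obs();print(o['eef_pos'],R.from_quat(o['tool_rot']).as_matrix().round(4),o['joints'],o['time'])
p,d=r.camera('wrist');cv2.imwrite('pics/w1.png',p)
E
```

```text
[0.43081269 0.10683376 0.22282176] [[ 1.5e-03  1.0e+00  4.0e-04]
 [ 1.0e+00 -1.5e-03 -2.0e-04]
 [-2.0e-04  4.0e-04 -1.0e+00]] [ 1.66620154e-01 -3.30580404e-01  1.61903028e+00 -2.86665808e-04
  1.85278603e+00  1.67993026e-01] 2.025
```

View pics/w1.png

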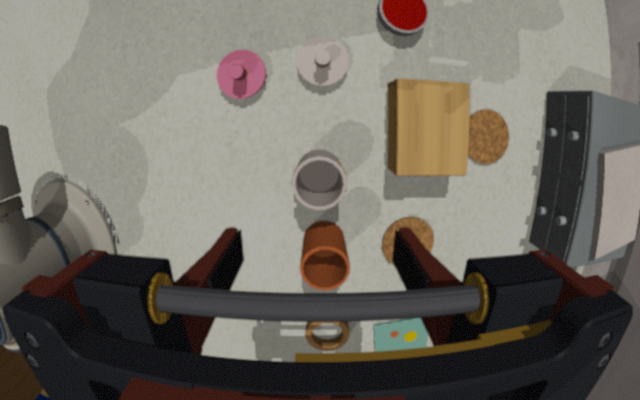

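```bash
cat >> h.py <<'E'
from scipy.spatial.transform import Rotation as Ro
def wT():
    o=r.get_obs();T=np.eye(4);T[:3,:3]=Ro.from_quat(o['tool_rot']).as_matrix();T[:3,3]=o['eef_pos'];return T@r.calibration('wrist')['tool_from_camera']
def wproj(T,P):
    c=r.calibration('wrist');q=np.linalg.inv(T)@np.r_[P,1];a=np.array([q[0],-q[1],-q[2]]);h=np.hypot(a[0],a[1]);th=np.arctan2(h,a[2]);return c['cx']+c['fx']*th*a[0]/h,c['cy']+c['fy']*th*a[1]/h
def wray(T,u,v,z):
    c=r.calibration('wrist');a=np.array([(u-c['cx'])/c['fx'],(v-c['cy'])/c['fy']]);th=np.hypot(*a);k=np.array([np.sin(th)*a[0]/th,-np.sin(th)*a[1]/th,-np.cos(th)])
    k=T[:3,:3]@k;o=T[:3,3];return o+k*(z-o[2])/k[2]
E
python3 - <<'E'
from h import *
T=wT();print(T[:3,3])
for n,P in dict(can=(.4327,.1082,.07),pot=(.439,.0158,.085),lid=(.4362,.245,.036),tcp=r.get_obs()['eef_pos'],cm=(.5553,.0097,.004),blk=(.5628,.168,.05)).items():print(n,np.round(wproj(T,P),1))
p=cv2.imread('pics/w1.png')
cv2.imwrite('pics/w1c.png',cv2.resize(p[120:300,230:430],None,fx=3,fy=3))
E
```

```text
[0.42992964 0.18054106 0.38381546]
can [320. 185.]
pot [325.7 270.9]
lid [323.   58.1]
tcp [319. 248.]
cm [408.3 244.4]
blk [435.6 130. ]
```

View pics/w1c.png

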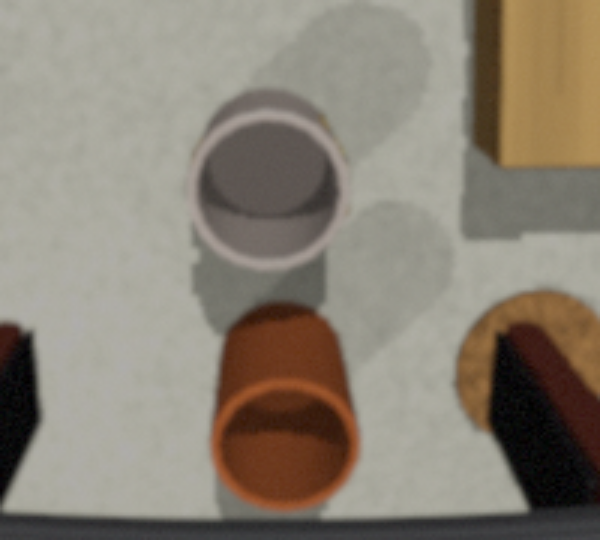

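The wrist view puts the canister rim at (320,183), against (320,185) predicted from the top camera. The two agree to about 2 mm, so I'll go down and grip.

play_rows:
  moves:
    - [[0.01,0.012,-0.16,0,0,0,-1],[0,0,-0.2,0,0,0,-1],[0,0,-0.2,0,0,0,-1],[0,0,-0.2,0,0,0,-1],[0,0,-0.13,0,0,0,-1],[0,0,-0.06,0,0,0,-1],[0,0,0,0,0,0,-1],[0,0,0,0,0,0,1],[0,0,0,0,0,0,1],[0,0,0,0,0,0,1],[0,0,0,0,0,0,1],[0,0,0,0,0,0,1]]

```text
time: 3.58
eef_pos: [0.4332, 0.1105, 0.0333]
tool_rot: [0.707, 0.707, 0.0, 0.0]
ft_force: [-1.9, 0.0, 4.0]
grip_width: 0.668
```

play_rows:
  moves:
    - [[0,0,0,0,0,0,1],[0,0,0,0,0,0,1],[0,0,0,0,0,0,1]]

```text
time: 3.95
eef_pos: [0.4332, 0.1105, 0.0333]
tool_rot: [0.707, 0.707, 0.0, 0.0]
ft_force: [-1.0, 0.2, 5.1]
grip_width: 0.662
```

play_rows:
  moves:
    - [[0,0,0.1,0,0,0,1],[0,0,0.15,0,0,0,1],[0,0,0.15,0,0,0,1],[0.1,0.045,0,0,0,0,1],[0.15,0.068,0,0,0,0,1],[0.15,0.068,0,0,0,0,1],[0.15,0.068,0,0,0,0,1],[0.1,0.043,0,0,0,0,1],[0,0,0,0,0,0,1],[0,0,0,0,0,0,1],[0,0,0,0,0,0,1]]

```text
time: 5.32
eef_pos: [0.5623, 0.1685, 0.1126]
tool_rot: [0.707, 0.707, -0.0, -0.0]
ft_force: [0.0, -0.1, -1.1]
grip_width: 0.664
```

```bash
python3 - <<'E'
from h import *
T=wT();o=r.get_obs();print(o['eef_pos'],o['grip_width'])
p,d=r.camera('wrist');cv2.imwrite('pics/w2.png',p)
t,d=r.camera('top');np.save('pics/t2.npy',d)
s,d=r.camera('side');cv2.imwrite('pics/s2.png',cv2.resize(s[150:350,100:440],None,fx=2,fy=2))
E
```

```text
[0.56226112 0.16846149 0.11262611] 0.6644033425383369
```

View pics/w2.png

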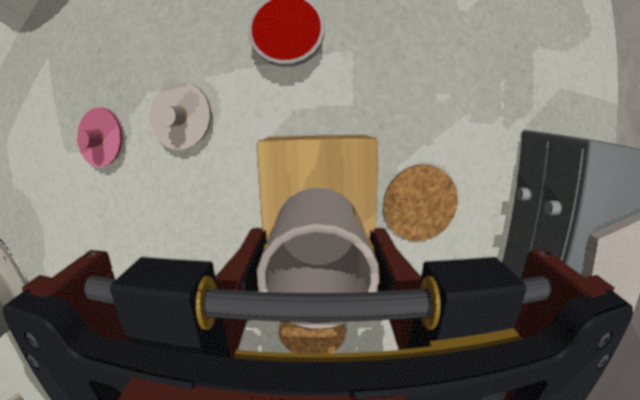

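View pics/s2.png

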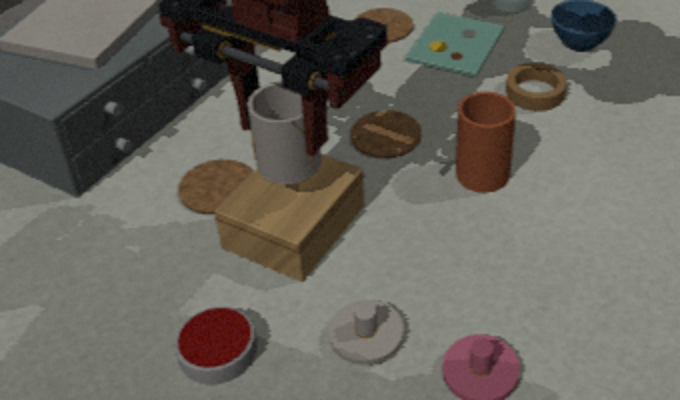

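```bash
python3 - <<'E'
from h import *
T=wT();print(wray(T,258.5,139,.05),wray(T,376.5,136.5,.05))
for u,v in[(180,119),(172,115)]:print(wray(T,u,v,.012 if u==180 else .036))
E
```

```text
[0.51862291 0.22535104 0.05      ] [0.60461323 0.22736234 0.05      ]
[0.438767   0.24337886 0.012     ]
[0.44267391 0.24713808 0.036     ]
```

play_rows:
  moves:
    - [[0,0.005,-0.06,0,0,0,1],[0,0,-0.05,0,0,0,1],[0,0,-0.025,0,0,0,1],[0,0,-0.008,0,0,0,1],[0,0,0,0,0,0,1],[0,0,0,0,0,0,1]]

```text
time: 6.22
eef_pos: [0.5631, 0.1698, 0.0844]
tool_rot: [0.707, 0.707, 0.0, 0.0]
ft_force: [0.8, -0.2, -2.0]
grip_width: 0.668
```

play_rows:
  moves:
    - [[0,0,-0.006,0,0,0,1],[0,0,0,0,0,0,1],[0,0,0,0,0,0,0.2],[0,0,0,0,0,0,-0.5],[0,0,0,0,0,0,-1],[0,0,0,0,0,0,-1],[0,0,0,0,0,0,-1],[0,0,0.1,0,0,0,-1],[0,0,0.2,0,0,0,-1],[0,0,0.2,0,0,0,-1],[0,0,0,0,0,0,-1]]

```text
time: 7.6
eef_pos: [0.5648, 0.1702, 0.1893]
tool_rot: [0.707, 0.707, 0.004, 0.002]
ft_force: [-0.4, 0.6, 0.2]
grip_width: 0.999
```

play_rows:
  moves:
    - [[-0.16,0.09,0,0,0,0,0],[-0.16,0.09,0,0,0,0,0],[-0.16,0.09,0,0,0,0,0],[-0.16,0.1,0,0,0,0,0],[0,0,-0.2,0,0,0,0],[0,0,0,0,0,0,0],[0,0,0,0,0,0,0],[0,0,0,0,0,0,0]]

```text
time: 8.6
eef_pos: [0.4358, 0.2438, 0.1445]
tool_rot: [0.707, 0.707, 0.001, 0.0]
ft_force: [-0.9, -0.4, -0.4]
grip_width: 0.5
```

```bash
python3 - <<'E'
from h import *
T=wT();o=r.get_obs();print(o['eef_pos'],o['tool_rot'],o['grip_width'])
p,d=r.camera('wrist');cv2.imwrite('pics/w3.png',p)
print(wproj(T,(.4364,.2449,.036)),wproj(T,(.4364,.2449,.012)))
t,d=r.camera('top');np.save('pics/top3.npy',d);cv2.imwrite('pics/top3.png',t)
E
```

```text
[0.43579493 0.24379738 0.14446525] [7.07057412e-01 7.07155333e-01 1.01302425e-03 3.53364429e-04] 0.4997056475214326
(np.float64(318.8977018925319), np.float64(196.6263216369936)) (np.float64(318.7432106337608), np.float64(190.23584557014806))
```

View pics/w3.png

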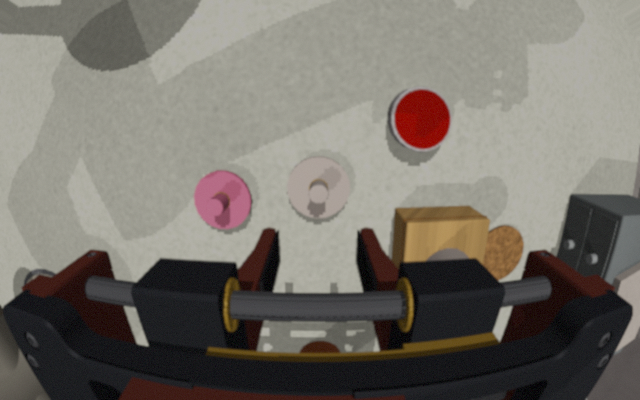

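View pics/top3.png

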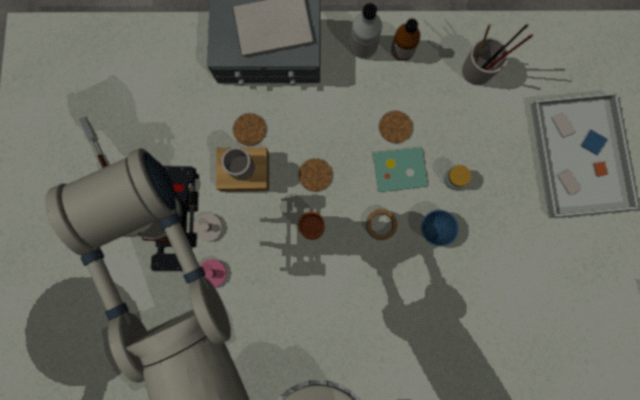

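```bash
sed -e "s/top0/top3/g" m1.py | sed '/^at(/d;/^cv2/d' > m3.py; cat >> m3.py <<'E'
at('can',238,162,24,.108,.13);at('lidknob',208,228,10,.028,.045);at('pot',312,225,22,.075,.095)
E
python3 m3.py|grep -v cB
```

```text
bench z near [array([ 0.388, -0.057, -0.002]), array([ 0.521,  0.077, -0.001]), array([ 0.346, -0.241, -0.   ])]
cM (314.9901123046875, 174.55029296875) (31.339920043945312, 32.30220031738281) [0.5552 0.01   0.004 ]
cS (395.4718017578125, 126.451416015625) (30.731128692626953, 31.67873191833496) [ 0.6661 -0.1713  0.004 ]
block rect ((0.5628175735473633, 0.1683233380317688), (0.09071409702301025, 0.11093533039093018), 1.2605539560317993)
slab ((400.2106018066406, 169.25473022460938), (38.28533172607422, 48.65096664428711), 83.1572265625) [ 0.56741143 -0.17992524  0.006     ]
can 236 mean 0.5632 0.1671 mec 0.5633 0.167 r 0.0293 zmed 0.1184
lidknob 57 mean 0.4364 0.2445 mec 0.4362 0.2445 r 0.0093 zmed 0.0355
pot 166 mean 0.4391 0.0159 mec 0.4389 0.0157 r 0.0278 zmed 0.0844
```

play_rows:
  moves:
    - [[0.002,0.015,-0.1,0,0,0,0],[0,0,-0.2,0,0,0,0],[0,0,-0.2,0,0,0,0],[0,0,-0.09,0,0,0,0],[0,0,-0.05,0,0,0,0],[0,0,0,0,0,0,0],[0,0,0,0,0,0,0]]

```text
time: 9.57
eef_pos: [0.4362, 0.2472, 0.0164]
tool_rot: [0.707, 0.707, 0.001, 0.0]
ft_force: [-0.5, -0.1, -0.2]
grip_width: 0.495
```

```bash
python3 - <<'E'
from h import *
o=r.get_obs();print(o['eef_pos'],o['ft_force'])
p,d=r.camera('side');cv2.imwrite('pics/s4.png',cv2.resize(p[220:380,180:400],None,fx=3.5,fy=3.5))
E
```

```text
[0.43622453 0.24721241 0.01638898] [-0.4540873  -0.07207304 -0.18191347]
```

View pics/s4.png

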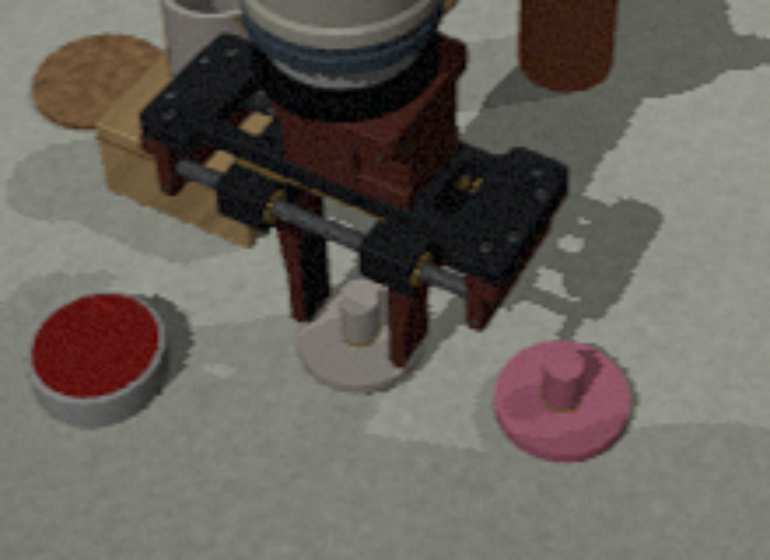

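play_rows:
  moves:
    - [[0,0,0,0,0,0,1],[0,0,0,0,0,0,1],[0,0,0,0,0,0,1],[0,0,0,0,0,0,1],[0,0,0,0,0,0,1],[0,0,0.1,0,0,0,1],[0,0,0.2,0,0,0,1],[0,0,0.2,0,0,0,1],[0,0,0.2,0,0,0,1],[0,0,0.05,0,0,0,1],[0,0,0,0,0,0,1]]

```text
time: 11.0
eef_pos: [0.4353, 0.2468, 0.1642]
tool_rot: [0.707, 0.707, -0.0, -0.0]
ft_force: [0.4, 0.2, -0.9]
grip_width: 0.189
```

```bash
python3 - <<'E'
from h import *
T=wT();o=r.get_obs();print(o['eef_pos'],o['tool_rot'],o['grip_width'])
p,d=r.camera('wrist');cv2.imwrite('pics/w5.png',p)
print('tcp',wproj(T,o['eef_pos']))
E
```

```text
[0.43529141 0.24679399 0.16423369] [ 7.06794732e-01  7.07418687e-01 -7.80462188e-05 -4.91688682e-05] 0.18902787468316365
tcp (np.float64(319.00852754546827), np.float64(248.03776009615888))
```

View pics/w5.png

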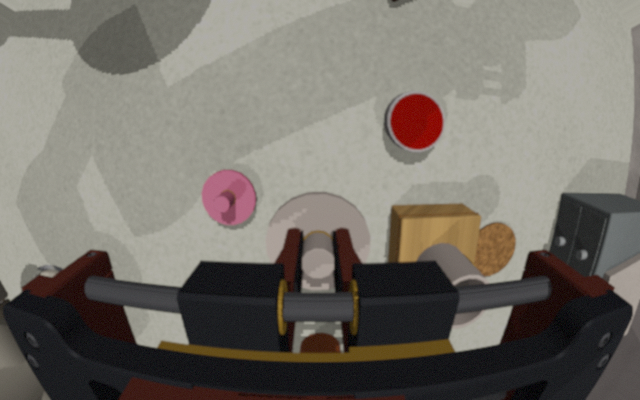

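play_rows:
  moves:
    - [[0.06,-0.036,0,0,0,0,1],[0.11,-0.066,0,0,0,0,1],[0.15,-0.091,0,0,0,0,1],[0.15,-0.091,0,0,0,0,1],[0.11,-0.066,0,0,0,0,1],[0.06,-0.036,0,0,0,0,1],[0,0,0,0,0,0,1],[0,0,0,0,0,0,1],[0,0,0,0,0,0,1]]

```text
time: 12.18
eef_pos: [0.5628, 0.1701, 0.165]
tool_rot: [0.706, 0.708, 0.0, -0.0]
ft_force: [0.1, -0.5, -1.1]
grip_width: 0.187
```

```bash
python3 - <<'E'
from h import *
T=wT();o=r.get_obs();print(o['eef_pos'],o['tool_rot'],o['grip_width'])
p,d=r.camera('wrist');cv2.imwrite('pics/w6.png',cv2.resize(p[180:360,210:430],None,fx=3.5,fy=3.5))
s,d=r.camera('side');cv2.imwrite('pics/s6.png',cv2.resize(s[180:300,170:330],None,fx=4,fy=4,interpolation=cv2.INTER_CUBIC))
E
```

```text
[0.56277126 0.17013275 0.16504979] [ 7.06467312e-01  7.07745662e-01  1.20076285e-04 -9.75443632e-06] 0.18677737651917967
```

View pics/w6.png

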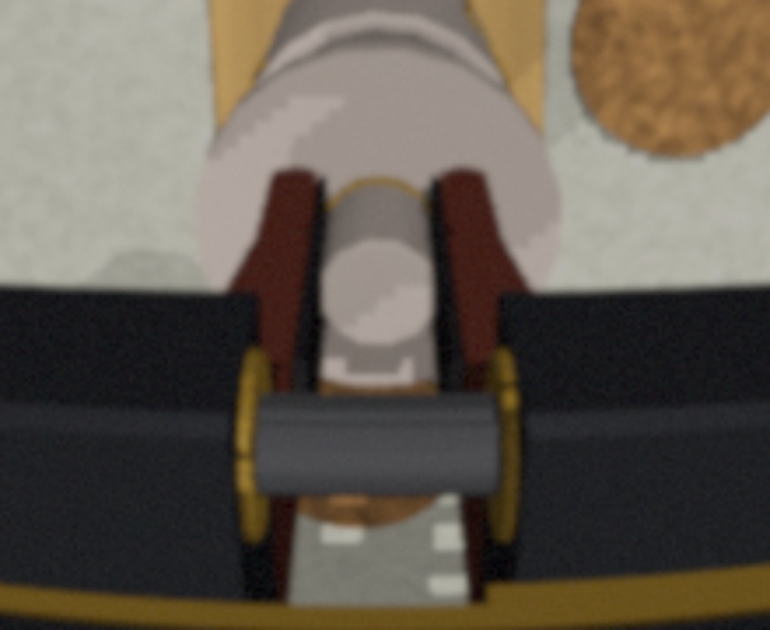

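View pics/s6.png

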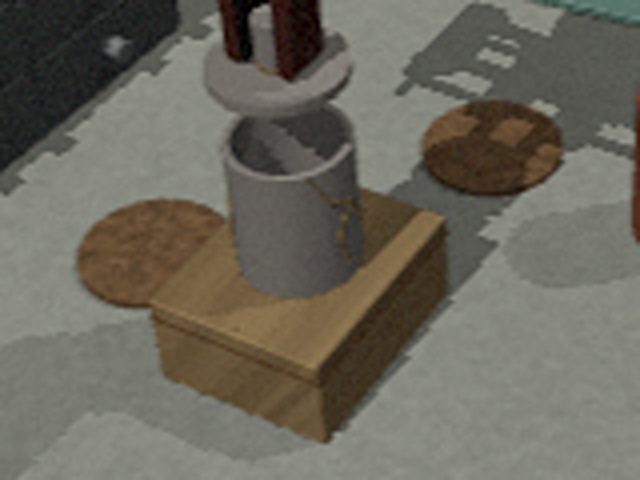

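play_rows:
  moves:
    - [[0.002,-0.002,-0.05,0,0,0,1],[0,0,-0.05,0,0,0,1],[0,0,-0.03,0,0,0,1],[0,0,-0.03,0,0,0,1],[0,0,0,0,0,0,1],[0,0,0,0,0,0,1]]

```text
time: 13.02
eef_pos: [0.5639, 0.1692, 0.1332]
tool_rot: [0.707, 0.707, 0.0, 0.0]
ft_force: [-0.6, -0.3, -1.1]
grip_width: 0.183
```

play_rows:
  moves:
    - [[0,0,-0.008,0,0,0,1],[0,0,-0.004,0,0,0,1],[0,0,0,0,0,0,1]]

```text
time: 13.4
eef_pos: [0.5637, 0.1692, 0.1304]
tool_rot: [0.707, 0.707, -0.0, -0.0]
ft_force: [0.2, -1.1, -0.4]
grip_width: 0.183
```

play_rows:
  moves:
    - [[0,0,-0.003,0,0,0,1],[0,0,0,0,0,0,1],[0,0,0,0,0,0,0.4],[0,0,0,0,0,0,0],[0,0,0,0,0,0,0],[0,0,0,0,0,0,0],[0,0,0.05,0,0,0,0],[0,0,0.15,0,0,0,0],[0,0,0.2,0,0,0,0],[0,0,0.1,0,0,0,0],[0,0,0,0,0,0,-1]]

```text
time: 14.78
eef_pos: [0.5645, 0.1694, 0.2329]
tool_rot: [0.707, 0.707, 0.002, 0.001]
ft_force: [0.0, -0.2, -0.2]
grip_width: 0.579
```

play_rows:
  moves:
    - [[-0.08,-0.1,0,0,0,0,-1],[-0.15,-0.19,0,0,0,0,-1],[-0.16,-0.19,0,0,0,0,-1],[-0.16,-0.19,0,0,0,0,-1],[-0.07,-0.088,0,0,0,0,-1],[0,0,-0.1,0,0,0,-1],[0,0,0,0,0,0,-1],[0,0,0,0,0,0,-1],[0,0,0,0,0,0,-1]]

```text
time: 15.9
eef_pos: [0.44, 0.0178, 0.2103]
tool_rot: [0.707, 0.708, 0.0, 0.0]
ft_force: [0.5, 0.4, 0.0]
grip_width: 1.003
```

```bash
python3 - <<'E'
from h import *
T=wT();o=r.get_obs();print(o['eef_pos'],o['tool_rot'],o['grip_width'])
p,d=r.camera('wrist');cv2.imwrite('pics/w7.png',p)
s,d=r.camera('side');cv2.imwrite('pics/s7.png',cv2.resize(s[150:300,170:400],None,fx=3.4,fy=3.4,interpolation=cv2.INTER_CUBIC))
t,d=r.camera('top');np.save('pics/top7.npy',d);cv2.imwrite('pics/top7.png',t)
print('pot rim',wproj(T,(.439,.0175,.085)))
E
sed 's/top3/top7/g;/^at(.can/d' m3.py>m7.py; cat >>m7.py<<'E'
at('knob',238,162,24,.135,.16);at('flange',238,162,24,.12,.133)
E
python3 m7.py|tail -4
```

```text
[0.4399869  0.01780173 0.21025588] [7.06629190e-01 7.07584020e-01 1.41584262e-04 1.48918770e-04] 1.002707511040768
pot rim (np.float64(317.3117502770229), np.float64(193.35445226057035))
bench z near [array([ 0.377, -0.035,  0.551]), array([0.435, 0.026, 0.602]), array([ 0.346, -0.241,  0.002])]
cB (249.20521545410156, 129.11097717285156) (30.924617767333984, 31.354278564453125) [0.6595 0.1601 0.004 ]Traceback (most recent call last):
  File "m7.py", line 13, in <module>
    cs=max(cv2.findContours(k,0,1)[0],key=cv2.contourArea);e=cv2.fitEllipse(cs)
ValueError: max() iterable argument is empty
```

View pics/w7.png

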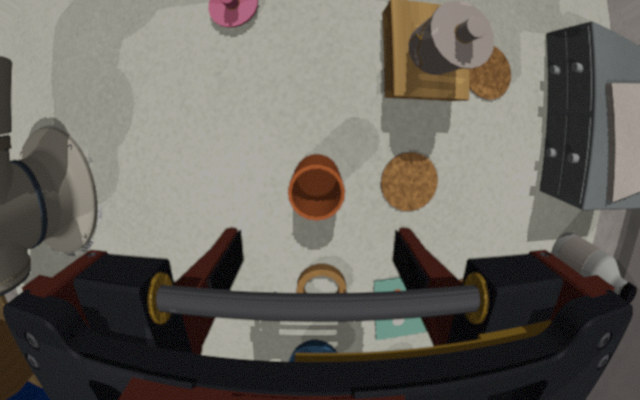

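View pics/s7.png

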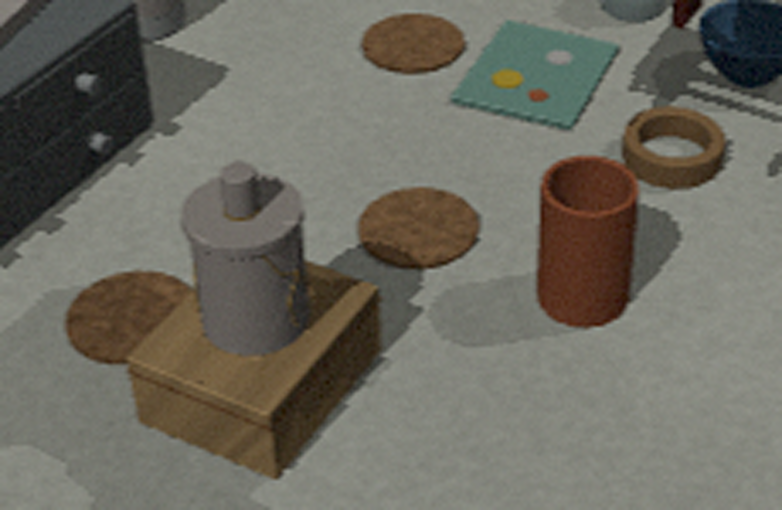

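play_rows:
  moves:
    - [[-0.004,0.004,-0.1,0,0,0,-1],[0,0,-0.2,0,0,0,-1],[0,0,-0.2,0,0,0,-1],[0,0,-0.2,0,0,0,-1],[0,0,-0.1,0,0,0,-1],[0,0,-0.03,0,0,0,-1],[0,0,0,0,0,0,-1],[0,0,0,0,0,0,1],[0,0,0,0,0,0,1],[0,0,0,0,0,0,1],[0,0,0,0,0,0,1],[0,0,0,0,0,0,1]]

```text
time: 17.55
eef_pos: [0.439, 0.0184, 0.0441]
tool_rot: [0.707, 0.707, 0.0, 0.0]
ft_force: [-0.8, -0.2, 2.3]
grip_width: 0.62
```

```bash
python3 - <<'E'
from h import *
c=r.calibration('wrist');T=np.eye(4);T[:3,:3]=Ro.from_quat([7.06629190e-01,7.07584020e-01,1.4e-04,1.5e-04]).as_matrix();T[:3,3]=[0.4399869,0.01780173,0.21025588];T=T@c['tool_from_camera']
p=cv2.imread('pics/w7.png');hsv=cv2.cvtColor(p,cv2.COLOR_BGR2HSV)
m=((hsv[...,0]<20)&(hsv[...,1]>75)).astype(np.uint8)
for a in[(375,445,145,215),(280,350,150,225)]:
    k=np.zeros_like(m);k[a[2]:a[3],a[0]:a[1]]=m[a[2]:a[3],a[0]:a[1]]
    cs=max(cv2.findContours(k,0,1)[0],key=cv2.contourArea);e=cv2.fitEllipse(cs);print(e,wray(T,*e[0],.004))
print('pot rim',wray(T,317,191,.085))
E
```

```text
((408.8221130371094, 181.2359619140625), (54.62808609008789, 58.72932815551758), 28.321096420288086) [0.55326149 0.01265997 0.004     ]
((316.0774841308594, 188.177734375), (55.097591400146484, 65.8814697265625), 2.0111913681030273) [0.43751547 0.00305001 0.004     ]
pot rim [0.43869661 0.01981523 0.085     ]
```

play_rows:
  moves:
    - [[0,0,0,0,0,0,1],[0,0,0.05,0,0,0,1],[0,0,0.15,0,0,0,1],[0.08,-0.004,0.02,0,0,0,1],[0.15,-0.008,0,0,0,0,1],[0.15,-0.008,0,0,0,0,1],[0.13,-0.008,0,0,0,0,1],[0.07,-0.004,0,0,0,0,1],[0,0,0,0,0,0,1],[0,0,0,0,0,0,1],[0,0,0,0,0,0,1]]

```text
time: 18.92
eef_pos: [0.5544, 0.012, 0.088]
tool_rot: [0.707, 0.707, -0.0, -0.0]
ft_force: [0.3, -0.1, -2.1]
grip_width: 0.623
```

```bash
python3 - <<'E'
from h import *
o=r.get_obs();print(o['eef_pos'],o['grip_width'])
s,d=r.camera('side');cv2.imwrite('pics/s8.png',cv2.resize(s[100:300,170:400],None,fx=3,fy=3,interpolation=cv2.INTER_CUBIC))
E
```

```text
[0.55440468 0.01199631 0.08797285] 0.6233411324050291
```

View pics/s8.png

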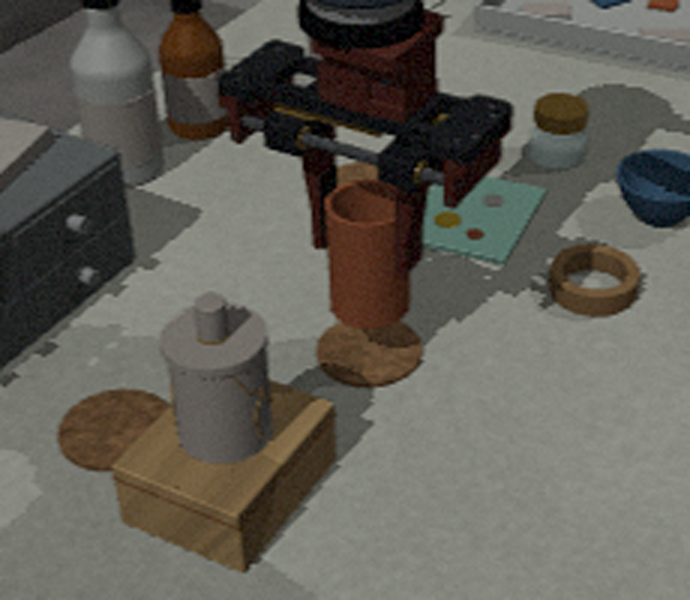

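The pot hangs over the middle coaster, so I lower it from TCP z 0.088 to about 0.048.

play_rows:
  moves:
    - [[0.002,0,-0.08,0,0,0,1],[0,0,-0.07,0,0,0,1],[0,0,-0.03,0,0,0,1],[0,0,-0.012,0,0,0,1],[0,0,-0.006,0,0,0,1],[0,0,0,0,0,0,1],[0,0,0,0,0,0,1]]

```text
time: 19.85
eef_pos: [0.5556, 0.012, 0.0487]
tool_rot: [0.707, 0.707, 0.0, 0.0]
ft_force: [0.1, 0.5, -2.4]
grip_width: 0.628
```

play_rows:
  moves:
    - [[0,0,-0.004,0,0,0,1],[0,0,0,0,0,0,1],[0,0,0,0,0,0,0.1],[0,0,0,0,0,0,-0.5],[0,0,0,0,0,0,-1],[0,0,0,0,0,0,-1],[0,0,0,0,0,0,-1],[0,0,0.1,0,0,0,-1],[0,0,0.25,0,0,0,-1],[0,0,0.25,0,0,0,-1],[0,0,0.15,0,0,0,-1],[0,0,0,0,0,0,-1]]

```text
time: 21.35
eef_pos: [0.5567, 0.0119, 0.2024]
tool_rot: [0.707, 0.707, 0.003, 0.003]
ft_force: [0.6, -0.1, -1.0]
grip_width: 0.997
```

play_rows:
  moves:
    - [[0,-0.12,0,0,0,0,-1],[-0.01,-0.24,0,0,0,0,-1],[-0.01,-0.28,0,0,0,0,-1],[-0.01,-0.28,0,0,0,0,-1],[-0.01,-0.28,0,0,0,0,-1],[0,-0.24,0,0,0,0,-1],[0,-0.12,0,0,0,0,-1],[0,0,-0.1,0,0,0,-1],[0,0,0,0,0,0,-1],[0,0,0,0,0,0,-1],[0,0,0,0,0,0,-1]]

```text
time: 22.72
eef_pos: [0.5478, -0.299, 0.1783]
tool_rot: [0.706, 0.708, 0.0, 0.001]
ft_force: [0.4, 0.8, -0.2]
grip_width: 1.002
```

```bash
python3 - <<'E'
from h import *
T=wT();o=r.get_obs();print(o['eef_pos'],o['tool_rot'],o['grip_width'])
p,d=r.camera('wrist');cv2.imwrite('pics/w9.png',p)
t,d=r.camera('top');np.save('pics/top9.npy',d);cv2.imwrite('pics/top9.png',t)
print('jar cap',wproj(T,(.547,-.3,.05)),'bowl',wproj(T,(.4365,-.258,.04)),'cS',wproj(T,(.666,-.171,.004)))
hsv=cv2.cvtColor(p,cv2.COLOR_BGR2HSV)
W=cloud('top',d);z=W[...,2]
def at(n,u,v,R,lo,hi):
    vv,uu=np.mgrid[0:400,0:640];m=(np.hypot(uu-u,vv-v)<R)&(z>lo)&(z<hi)
    X,Y=W[m][:,0],W[m][:,1]
    if len(X)==0: return print(n,'hidden')
    (cx,cy),rd=cv2.minEnclosingCircle(np.c_[X,Y].astype(np.float32))
    print(n,m.sum(),'mean',X.mean().round(4),Y.mean().round(4),'mec',round(cx,4),round(cy,4),'r',round(rd,4),'zmed',np.median(z[m]).round(4))
at('knob',238,162,24,.135,.16);at('flange',238,162,24,.118,.133);at('pot',316,172,22,.079,.1);at('bowl',440,228,24,.03,.05)
E
```

```text
[ 0.54778711 -0.29898918  0.17825361] [7.06261925e-01 7.07950393e-01 1.96327234e-04 5.43107413e-04] 1.0015261085045077
jar cap (np.float64(317.43194862635175), np.float64(193.22645004046237)) bowl (np.float64(208.07517468030647), np.float64(150.34276776990475)) cS (np.float64(425.38789059748404), np.float64(70.82054921477297))
knob 81 mean 0.563 0.1664 mec 0.5634 0.1677 r 0.0095 zmed 0.1494
flange 662 mean 0.5632 0.1669 mec 0.564 0.1676 r 0.0314 zmed 0.1255
pot 177 mean 0.5557 0.0089 mec 0.5556 0.0088 r 0.0282 zmed 0.0877
bowl 114 mean 0.4436 -0.2302 mec 0.4392 -0.2451 r 0.037 zmed 0.039
```

View pics/w9.png

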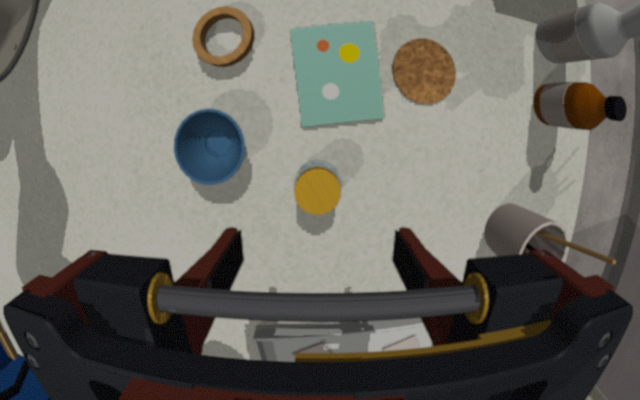

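View pics/top9.png

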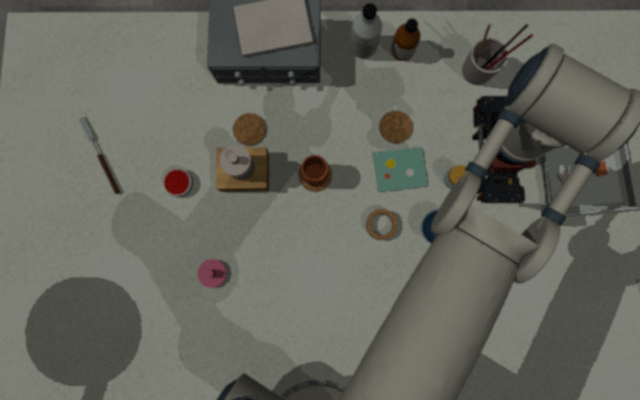

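play_rows:
  moves:
    - [[-0.003,0.004,-0.1,0,0,0,-1],[0,0,-0.2,0,0,0,-1],[0,0,-0.2,0,0,0,-1],[0,0,-0.2,0,0,0,-1],[0,0,-0.1,0,0,0,-1],[0,0,-0.047,0,0,0,-1],[0,0,0,0,0,0,-1],[0,0,0,0,0,0,1],[0,0,0,0,0,0,1],[0,0,0,0,0,0,1],[0,0,0,0,0,0,1],[0,0,0,0,0,0,1]]

```text
time: 24.32
eef_pos: [0.5469, -0.2993, 0.0084]
tool_rot: [0.707, 0.707, 0.0, 0.0]
ft_force: [0.8, -0.4, 2.3]
grip_width: 0.58
```

play_rows:
  moves:
    - [[0,0,0,0,0,0,1],[0,0,0,0,0,0,1],[0,0,0.05,0,0,0,1],[0,0,0.15,0,0,0,1],[0,0,0.15,0,0,0,1],[0,0,0,0,0,0,1],[0,0,0,0,0,0,1]]

```text
time: 25.2
eef_pos: [0.5461, -0.2989, 0.0765]
tool_rot: [0.707, 0.707, -0.0, -0.001]
ft_force: [0.1, 0.4, -1.5]
grip_width: 0.578
```

```bash
python3 - <<'E'
from h import *
T=wT();o=r.get_obs();print(o['eef_pos'],o['tool_rot'],o['grip_width'])
p,d=r.camera('wrist');cv2.imwrite('pics/w10.png',p)
s,d=r.camera('side');cv2.imwrite('pics/s10.png',cv2.resize(s[70:220,240:440],None,fx=3.5,fy=3.5,interpolation=cv2.INTER_CUBIC))
hsv=cv2.cvtColor(p,cv2.COLOR_BGR2HSV)
m=((hsv[...,0]<20)&(hsv[...,1]>75)).astype(np.uint8);m[200:]=0;m[:,:390]=0;m[:,560:]=0
for cs in cv2.findContours(m,0,1)[0]:
    if cv2.contourArea(cs)>800:
        e=cv2.fitEllipse(cs);print(e,wray(T,*e[0],.004))
E
```

```text
[ 0.54609693 -0.29890773  0.07649208] [ 7.06826518e-01  7.07386197e-01 -2.58663898e-04 -9.87645274e-04] 0.5780629478743686
((464.50335693359375, 57.09991455078125), (76.12222290039062, 91.029541015625), 151.75120544433594) [ 0.66240884 -0.17200295  0.004     ]
```

View pics/s10.png

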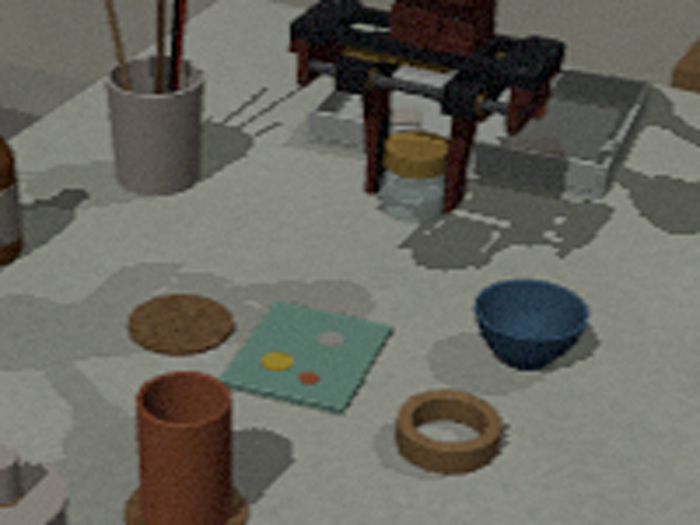

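View pics/w10.png

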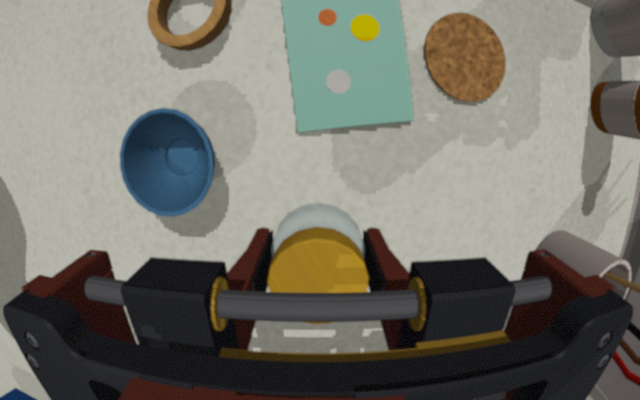

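play_rows:
  moves:
    - [[0.05,0.055,0,0,0,0,1],[0.1,0.11,0,0,0,0,1],[0.146,0.158,0,0,0,0,1],[0.146,0.157,0,0,0,0,1],[0.1,0.11,0,0,0,0,1],[0.05,0.055,0,0,0,0,1],[0,0,-0.1,0,0,0,1],[0,0,-0.1,0,0,0,1],[0,0,0,0,0,0,1],[0,0,0,0,0,0,1]]

```text
time: 26.55
eef_pos: [0.6646, -0.171, 0.0378]
tool_rot: [0.707, 0.707, -0.0, -0.0]
ft_force: [0.8, 0.3, -2.0]
grip_width: 0.579
```

```bash
python3 - <<'E'
from h import *
T=wT();o=r.get_obs();print(o['eef_pos'],o['tool_rot'],o['grip_width'])
s,d=r.camera('side');cv2.imwrite('pics/s11.png',cv2.resize(s[70:220,230:430],None,fx=3.5,fy=3.5,interpolation=cv2.INTER_CUBIC))
E
```

```text
[ 0.66457878 -0.17099993  0.03780946] [ 7.07218670e-01  7.06994823e-01 -1.44547520e-04 -2.29942426e-04] 0.5794270524925705
```

View pics/s11.png

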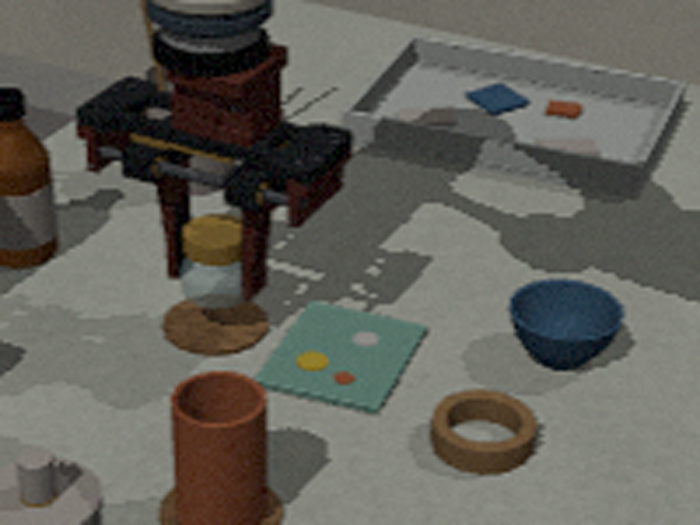

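play_rows:
  moves:
    - [[0,0.003,-0.06,0,0,0,1],[0,0,-0.04,0,0,0,1],[0,0,-0.015,0,0,0,1],[0,0,-0.008,0,0,0,1],[0,0,0,0,0,0,1],[0,0,0,0,0,0,1]]

```text
time: 27.35
eef_pos: [0.6653, -0.1697, 0.0138]
tool_rot: [0.707, 0.707, 0.0, 0.0]
ft_force: [-0.6, -0.5, -2.9]
grip_width: 0.578
```

play_rows:
  moves:
    - [[0,0,-0.006,0,0,0,1],[0,0,0,0,0,0,1],[0,0,0,0,0,0,0],[0,0,0,0,0,0,-0.4],[0,0,0,0,0,0,-0.4],[0,0,0,0,0,0,-0.4],[0,0,0,0,0,0,-0.4],[0,0,0.1,0,0,0,-0.4],[0,0,0.2,0,0,0,-0.4],[0,0,0.3,0,0,0,-0.4],[0,0,0.3,0,0,0,-1],[0,0,0,0,0,0,-1]]

```text
time: 28.85
eef_pos: [0.6673, -0.1703, 0.2026]
tool_rot: [0.707, 0.707, 0.003, 0.006]
ft_force: [0.7, 0.1, 0.1]
grip_width: 0.886
```

play_rows:
  moves:
    - [[-0.1,-0.2,0,0,0,0,-1],[-0.2,-0.25,0,0,0,0,-1],[-0.2,-0.25,0,0,0,0,-1],[-0.2,-0.25,0,0,0,0,-1],[-0.2,-0.25,0,0,0,0,-1],[-0.1,-0.2,0,0,0,0,-1],[0,0,0,0,0,0,-1],[0,0,0,0,0,0,-1]]

```text
time: 29.85
eef_pos: [0.4691, -0.4444, 0.1922]
tool_rot: [0.707, 0.707, 0.0, -0.0]
ft_force: [0.8, -0.4, 0.0]
grip_width: 0.997
```

```bash
python3 - <<'E'
from h import *
s,d=r.camera('side');cv2.imwrite('pics/s12.png',s)
t,d=r.camera('top');np.save('pics/top12.npy',d);cv2.imwrite('pics/top12.png',t)
W=cloud('top',d);z=W[...,2]
def at(n,u,v,R,lo,hi):
    vv,uu=np.mgrid[0:400,0:640];m=(np.hypot(uu-u,vv-v)<R)&(z>lo)&(z<hi)
    X,Y=W[m][:,0],W[m][:,1]
    if len(X)==0: return print(n,'hidden')
    (cx,cy),rd=cv2.minEnclosingCircle(np.c_[X,Y].astype(np.float32))
    print(n,m.sum(),'mean',X.mean().round(4),Y.mean().round(4),'mec',round(cx,4),round(cy,4),'r',round(rd,4),'zmed',np.median(z[m]).round(4))
at('knob',238,162,24,.135,.16);at('flange',238,162,24,.118,.133);at('pot',316,172,22,.079,.1);at('jar',396,125,22,.045,.07);at('bowl',440,228,24,.03,.05)
E
```

```text
knob 78 mean 0.5632 0.1665 mec 0.5645 0.1675 r 0.0095 zmed 0.149
flange 669 mean 0.5631 0.1668 mec 0.5642 0.1677 r 0.0313 zmed 0.1256
pot 175 mean 0.5548 0.0088 mec 0.5558 0.0091 r 0.028 zmed 0.0882
jar 364 mean 0.6644 -0.1706 mec 0.6649 -0.171 r 0.0235 zmed 0.0535
bowl 338 mean 0.438 -0.2605 mec 0.4371 -0.2558 r 0.04 zmed 0.0386
```

View pics/s12.png

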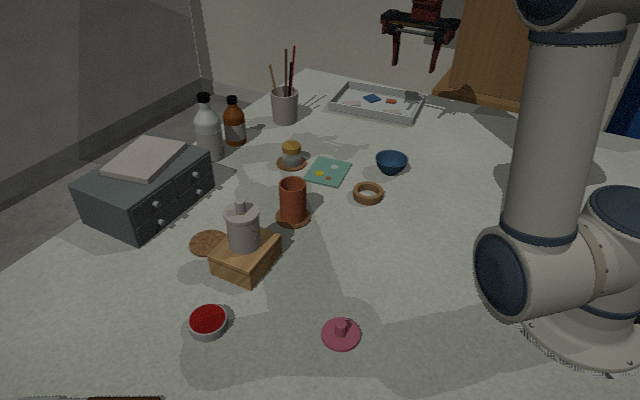

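View pics/top12.png

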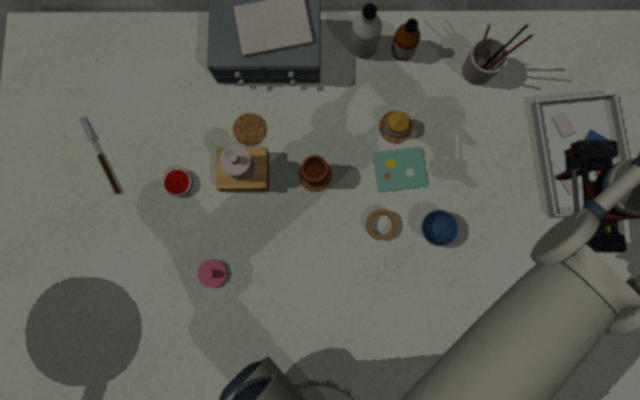

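Everything is in place and the arm is clear. In the top view the lidded canister is at (237,162), the pot at (315,170), the jar at (397,123), and the bowl is unmoved at (440,228). Handing in.

```bash
python3 -c "
from cell import r
print(r.job_done())"
```

```text
the job is handed in; nothing more can be done
None
```

The job is done and handed in at about 30 s of the 128 s allowed. I put the canister on the block, seated its white lid, then set the pot on the middle coaster and the jar on the one behind the palette. The third coaster stays empty.

My last check used the top camera, measured against the centres it gave earlier:

| Thing | Offset from target | Top height measured (expected) |
|---|---|---|
| Canister on block | about 1.5 mm, measured before the lid went on | rim 0.118 m (0.120) |
| Lid on canister axis | about 1 mm | flange 0.126 m, knob 0.149 m (0.126, 0.150) |
| Pot on middle coaster | about 1 mm | 0.088 m (0.089) |
| Jar on coaster behind palette | about 1.5 mm | 0.0535 m (0.054) |
| Blue bowl | within about 1 mm of its start | – |

- **Camera disagreement:** the wrist and top cameras differed by 2–4 mm, mostly in y. I took values between them for most reaches. All the offsets above come from the top camera alone, and its calibration is only good to about 2 mm.
- **Checks:** no final check failed. One measuring script stopped partway when the arm hid a coaster, so I repeated that measurement later.

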